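# Gate the ball dish and present it at the chute

### The arm

A 6-joint arm with a two-finger parallel gripper is mounted at the origin on a cart in front of the work surface, level with it; the furniture and walls round the work are solid. World frame = base frame: x ahead of the robot, y to its left, z up, the work surface at z = 0. Lengths are in m, angles in rad, forces in N, time in s.
With the tool pointing down it reaches from about 0.425 to 0.95 m from the base axis. Payload 3.5 kg.
Tool frame: the origin (TCP) lies at the very end of the fingers, on their centre line; the grasp point (between the pads) lies 19 mm behind it; z points along the fingers, y is the line along which they close (so a half turn about z gives the same grasp; the last joint's range is limited). The gripper opens to 85 mm and grips with 20 to 120 N. Pads are 22 mm wide; open, the fingers measure 114 mm over their backs; the gripper's body (76 mm by 85 mm) begins 54 mm behind the grasp point. The pads swing forward as they close: fully open they stand 13 mm farther back than shut.
Start: joints at [1.143, 0.286, 1.577, -0, 1.279, -0.15], TCP at [0.185, 0.649, 0.231] pointing down, gripper open.
Joint ranges: [-2.77, 2.77], [-0.9, 2.22], [0.21, 2.48], [-1.53, 4.67], [0.24, 2.81], [-2.84, 2.84]. Speed limits (rad/s): [2.79, 2.79, 3.14, 3.14, 3.14, 3.14].

### API

Orientations are given as a unit quaternion [x, y, z, w].
In Python, from plant import ctrl gives the robot as it stands.
- The arm moves only by the shell command python3 inch.py 'ROWS' [FORCE]. ROWS is a JSON list of rows, 1 to 10 of them, each of 7 numbers: dx, dy, dz in m, then a rotation vector rx, ry, rz in rad, then the opening from 0.0 (shut) to 1.0 (fully open); each row is the pose to reach, as a shift and turn from the pose commanded when the command began, along the tool's axes at that moment; what a row does not reach only later rows make up. A row lasts 1/8 s, in which the tool goes at most 0.0625 m and 0.188 rad, less where a joint would pass 70% of its speed; a pose out of reach is approached as far as the arm can. The fingers move at their own pace and stop on an object; FORCE is the grip in N (left out, the last holds). Time passes only in rows, so rows that do not move let the fingers close. It prints the time, the measured TCP pose, the force, the opening and the grip force at its end.
- ctrl.get_state(): the state, without advancing time (a new reading comes with each control period).
- ctrl.read_camera(name): name is "scene" or "side" or "wrist"; returns a dict with "pixels" (480x640x3 uint8, red, green, blue), "camera_matrix" (3x3 intrinsics, pixels), "dist_coeffs" ([k1, k2, p1, p2, k3] as OpenCV has them; the pictures are not rectified), "xyz" and "orientation" of the camera in the world. Camera axes: x right, y down, z forward; pixel columns grow to the right and rows downward; lengths in m; the calibration is good to about 2 mm. A picture is of the moment at which its call begins. There is no depth.
- ctrl.sign_off(): hands the job in; it is judged then, once.
The state is a dict: "time": time; "qpos": joint angles; "dq": joint speeds; "joint_efforts": joint torques, N m; "eef_pos": TCP position; "tcp_rot": TCP orientation; "contact_force": force on the tool from outside, world axes, zero at the start; "wrist_torque": the same for the moment, N m; "opening": opening from 0.0 (shut) to 1.0 (fully open); "finger_force": force on a finger pad.
Only numpy, scipy, OpenCV 4.12 (cv2) and the standard library are available. Lean on these libraries where they do the work, as an engineer would, in place of code of your own. Each camera call takes 0.05 s, during which the arm holds its last target. There are 200 camera calls.

### The job

Take the orange gate out of its wooden rack and slide it, upright, fully home into the slot across the spout of the round ball dish while the dish stands on the worktop, so that the ball cannot roll out. Then lift the dish by its red handle bar and, keeping it level with the loose steel ball in the middle, turn it about a quarter turn so that its spout points down the blue chute and the spout's tip hangs over the chute's mouth, a few centimetres above it and touching nothing. Finish still holding the dish there, steady, gate in place, ready for pouring later; leave the tape measure, battery pack and chalk line where they are.

Things in the scene. Friction and masses are not known exactly. Their poses are not given: they have to be found in the camera images.
- ball_dish: loose round aluminium dish, 0.45 kg; origin under its centre, z up; spout along its +x, handle bridging it along its y. 188 mm long in x (-84 to +104), 148 mm in y, 92 mm high. Outside radius 68 mm, rim 32 mm high, open at the spout. Floor: a shallow 8 degree cone, lowest in the middle, 6 mm above the underside. A dark counterweight block sits at the back (-x)
- dish_grip (a point): centre of the handle's flat red grip bar, 86 mm above the dish's underside over its centre. The bar is 10 mm thick (dish x), 90 mm long (dish y), 12 mm high (80 to 92 mm up). Grip it across its thickness, from above
- dish_middle (a point): lowest point of the dished floor, on the dish's axis, 6 mm above its underside; the ball's centre rests 12 mm above it
- steel_ball_center (a point): centre of the loose dark steel ball, 24 mm in diameter, 56 g, resting in the middle of the dish; it rolls off the middle if the dish tilts by about 8 degrees or is jerked (over about 1.3 m/s2)
- gate_slot (a point): middle of the slot's floor, in the dish's frame at x = 68 mm, 6 mm up; axes as the dish's. The slot, open at the top, lies across the spout between two black guide posts: 7 mm wide (x), 59 mm long (y), posts 34 mm above the underside, then a flared entry to 41 mm. Between the posts (45 mm in y) the gate's faces are free, so fingers have room there
- spout_tip (a point): outer end of the spout's lip, in the dish's frame at x = 104 mm, 12 mm above the underside
- gate: loose orange flat panel, 30 g, upright in the rack: 5 mm thick (its x; lowest 4 mm only 3 mm), 56 mm wide (its y) up to 37 mm high, then a 40 mm wide tab to its top at 58 mm; origin at the middle of its lower edge, z up; both faces alike. Grip the tab across its thickness, from above. Seated, its origin lies at the slot's floor point
- gate_rack: fixed wooden block, 64 mm (x) by 96 mm (y) by 26 mm high, origin under its centre; the gate stands in a slot along its y, 7 mm wide and 20 mm deep, and draws out straight up
- chute: fixed blue sloping trough on legs, running down along its +x for 175 mm into a grey tub 90 x 90 mm, 255 mm long in all, 64 mm wide (78 mm at the feet); origin on the worktop under the edge of its high end, z up
- chute_mouth (a point): the chute's mouth: middle of the trough 20 mm inside its high end, 72 mm above the worktop, about level with the tops of its side walls; axes as the chute's (+x is down the chute)
- tape_measure: loose yellow tape measure, 43 x 80 x 60 mm, origin under its centre; bystander
- battery_pack: loose black and red battery pack, 96 x 60 x 51 mm, origin under its centre; bystander
- chalk_line: loose orange and black chalk line reel, 44 x 74 x 31 mm, origin under its centre; bystander

How it is judged:
On the way, in this order (a step that is already met when the one before it is completed fails the run):
1. the gate is fully home in the dish's slot, upright, with the dish standing on the worktop and the gate let go (horizontal distance between gate and gate_slot below 0.005 m and z of gate in the frame of gate_slot between -0.004 and 0.004 m and angle between the x axis of gate and the x axis of ball_dish, either way round below 0.12 rad and angle between the z axis of gate and the z axis of ball_dish, either way round below 0.12 rad and height (world z) of ball_dish below 0.01 m and angle between ball_dish's own z axis and vertical below 0.06 rad and contact force between the fingers and gate below 0.3 N), for 0.2 s.
2. the dish is lifted off the worktop, level, with the ball in its middle and the gate in place (height (world z) of ball_dish above 0.03 m and contact force between the fingers and ball_dish above 1 N and angle between ball_dish's own z axis and vertical below 0.15 rad and distance between steel_ball_center and dish_middle below 0.022 m and horizontal distance between gate and gate_slot below 0.005 m and z of gate in the frame of gate_slot between -0.004 and 0.004 m and angle between the x axis of gate and the x axis of ball_dish, either way round below 0.12 rad and angle between the z axis of gate and the z axis of ball_dish, either way round below 0.12 rad), for 0.2 s.
At the end, for the whole second after the job is handed in: Gripped, still, off the chute, level within 0.08 rad; spout tip within 25 mm of the mouth in plan, 5 to 65 mm above it, pointing down the chute within 0.2 rad; gate home within 5 mm; ball within 10 mm of the middle; bystanders within 30 mm of their starts; fingers off gate and ball (horizontal distance between gate and gate_slot below 0.005 m and z of gate in the frame of gate_slot between -0.004 and 0.004 m and angle between the x axis of gate and the x axis of ball_dish, either way round below 0.12 rad and angle between the z axis of gate and the z axis of ball_dish, either way round below 0.12 rad and horizontal distance between steel_ball_center and dish_middle below 0.01 m and distance between steel_ball_center and dish_middle below 0.022 m and linear speed of steel_ball below 0.06 m/s and angle between ball_dish's own z axis and vertical below 0.08 rad and contact force between the fingers and ball_dish above 1 N and contact force between ball_dish and chute below 0.3 N and contact force between the fingers and gate below 0.3 N and contact force between the fingers and steel_ball below 0.3 N and horizontal distance between spout_tip and chute_mouth below 0.025 m and z of spout_tip in the frame of chute_mouth between 0.005 and 0.065 m and angle between the x axis of ball_dish and the x axis of chute, either way round below 0.2 rad and x of ball_dish in the frame of chute_mouth below -0.06 m and linear speed of ball_dish below 0.02 m/s and distance of each of tape_measure, battery_pack, chalk_line from where it was at the start of the episode below 0.03 m); the arm keeps its last pose, push and grip.
It fails at once if the ball rolls more than 28 mm from the middle of the dish (distance between steel_ball_center and dish_middle above 0.031 m).
It fails at once if the dish tilts by more than 0.25 rad (angle between ball_dish's own z axis and vertical above 0.25 rad).
It fails at once if a bystander is pushed more than 30 mm (distance of any of tape_measure, battery_pack, chalk_line from where it was at the start of the episode above 0.03 m).
It also fails if it takes over 61 s, if anything falls off the work surface, if the arm or the gripper's body presses on something with over 40 N, if the wrist force passes 120 N, or if a joint passes its speed limit or range.

## Working session

There is one attempt and no reset: what is moved stays moved. The work goes in short steps, Python scripts to look and compute and a shell command to move; the robot and the scene stay as the last step left them, time stands still between calls to the robot, and variables do not carry over. Pictures are saved under pics/ and viewed, at most 10 in all, crops included, and the job is handed in when it is done.

```bash
ls; mkdir -p pics; python3 - <<'E'
from plant import ctrl
import cv2,numpy as np
np.set_printoptions(precision=4,suppress=True)
s=ctrl.get_state();print(s['time'],s['eef_pos'],s['tcp_rot'],s['opening'])
for n in ['scene','side','wrist']:
    c=ctrl.read_camera(n);cv2.imwrite(f'pics/{n}0.png',c['pixels'][...,::-1]);print(n,c['camera_matrix'],c['dist_coeffs'],c['xyz'],c['orientation'])
E
```

```text
inch.py
pics
plant.py
0.0 [0.1848 0.6485 0.2299] [ 0.1385  0.9904 -0.0012 -0.0004] 0.9990055523239608
scene [[593.638    0.     325.3726]
 [  0.     593.638  230.8417]
 [  0.       0.       1.    ]] [-0.0087  0.      0.      0.      0.    ] [-0.1764 -0.4668  0.7372] [ 0.7839 -0.4451  0.2123 -0.3773]
side [[437.6228   0.     322.4768]
 [  0.     437.6228 238.6074]
 [  0.       0.       1.    ]] [-0.0666  0.      0.      0.      0.    ] [ 0.097  -0.7777  0.477 ] [ 0.8189 -0.2261  0.1303 -0.5111]
wrist [[346.5837   0.     319.3921]
 [  0.     346.5837 240.796 ]
 [  0.       0.       1.    ]] [-0.0499  0.      0.      0.      0.    ] [0.1048 0.6726 0.3716] [0.7869 0.5948 0.098  0.1319]
```
View pics/scene0.png

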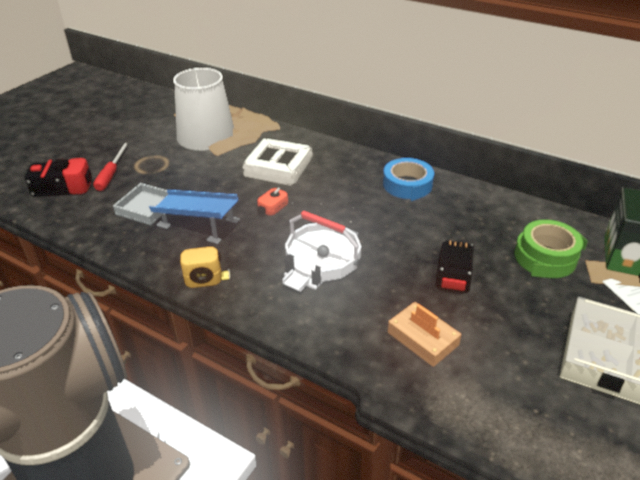

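View pics/side0.png

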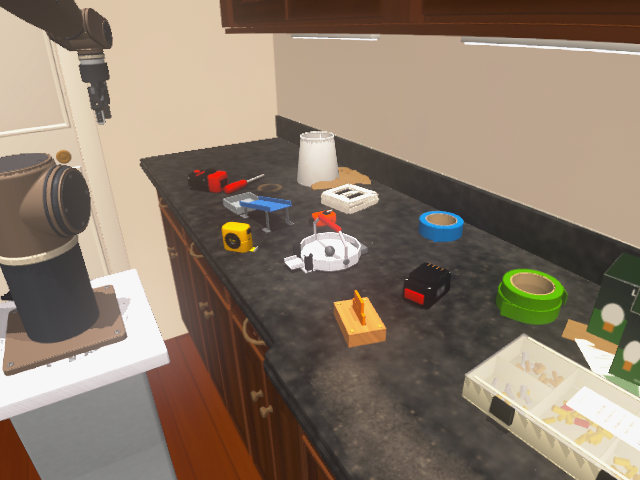

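The scene view shows the gate and rack at about (425,325), the dish at (322,250) with its spout at (297,282) towards the robot, and the chute's high end at (237,208) with the tub at (140,203). The side view agrees: rack (360,318), dish (330,250), chute (265,207).

```bash
cat > h.py <<'E'
import cv2,numpy as np
from scipy.spatial.transform import Rotation as R
np.set_printoptions(precision=4,suppress=True)
def cam(n,save=None):
    from plant import ctrl
    c=ctrl.read_camera(n)
    if save: cv2.imwrite(f'pics/{save}.png',c['pixels'][...,::-1])
    return c
def ray(c,uv):
    p=cv2.undistortPoints(np.float64(uv).reshape(-1,1,2),c['camera_matrix'],c['dist_coeffs'])[:,0]
    d=np.c_[p,np.ones(len(p))]
    return R.from_quat(c['orientation']).apply(d)
def plane(c,uv,z):
    d=ray(c,uv);o=np.array(c['xyz']);return o+d*((z-o[2])/d[:,2:])
def tri(c1,u1,c2,u2):
    o1,o2=np.array(c1['xyz']),np.array(c2['xyz']);a=ray(c1,u1)[0];b=ray(c2,u2)[0]
    s=np.linalg.lstsq(np.c_[a,-b],o2-o1,rcond=None)[0]
    p,q=o1+s[0]*a,o2+s[1]*b;return (p+q)/2,np.linalg.norm(p-q)
def proj(c,P):
    r=R.from_quat(c['orientation']).inv();rv=r.as_rotvec()
    return cv2.projectPoints(np.float64(P).reshape(-1,3),rv,-r.apply(c['xyz']),c['camera_matrix'],c['dist_coeffs'])[0][:,0]
def mask(c,h0,h1,s0=120,v0=40,v1=255,roi=None):
    v=cv2.cvtColor(c['pixels'],cv2.COLOR_RGB2HSV)
    m=cv2.inRange(v,(h0,s0,v0),(h1,255,v1)) if h0<=h1 else cv2.inRange(v,(h0,s0,v0),(180,255,v1))|cv2.inRange(v,(0,s0,v0),(h1,255,v1))
    if roi: k=np.zeros_like(m);x0,y0,x1,y1=roi;k[y0:y1,x0:x1]=255;m&=k
    return m
def big(m):
    cs=cv2.findContours(m,cv2.RETR_EXTERNAL,cv2.CHAIN_APPROX_NONE)[0];return max(cs,key=cv2.contourArea)
def target(s,dp):  # world shift -> tool axes
    return R.from_quat(s['tcp_rot']).inv().apply(dp)
E
python3 - <<'E'
from h import *
c=cam('scene');d=cam('side')
def end(m):
    k=big(m);r=cv2.minAreaRect(k);return r
# red bar
a=end(mask(c,172,4,150,80,roi=(295,205,350,240)));b=end(mask(d,172,4,150,80,roi=(305,205,350,235)))
print('bar',a,b,tri(c,a[0],d,b[0]))
print(plane(c,cv2.boxPoints(a),.092))
for n,h in(('chute',(100,120)),):
    a=end(mask(c,*h,roi=(140,180,245,225)));b=end(mask(d,*h,roi=(225,190,300,220)))
    print(n,a,b); print(plane(c,cv2.boxPoints(a),.072))
for u in [(439,322),(412,308)]: print('gate top',plane(c,[u],.064))
print('rack',plane(c,[(389,328),(434,361),(460,340),(414,304)],.026))
print('tip',plane(c,[(283,283),(297,290)],.012))
print('ball',plane(c,[(323,251)],.018), tri(c,(323,251),d,(330,251)))
E
```

```text
Traceback (most recent call last):
  File "h.py", line 28, in big
    cs=cv2.findContours(m,cv2.RETR_EXTERNAL,cv2.CHAIN_APPROX_NONE)[0];return max(cs,key=cv2.contourArea)
                                                                             ~~~^^^^^^^^^^^^^^^^^^^^^^^^
ValueError: max() iterable argument is empty
```

```bash
python3 - <<'E'
from h import *
c=cam('scene');d=cam('side')
v=cv2.cvtColor(c['pixels'],cv2.COLOR_RGB2HSV);print(v[222,322],v[200,200],v[321,425],v[250,323])
m=mask(c,165,8,120,80,roi=(295,205,350,240));r=cv2.minAreaRect(big(m));print('bar',r);print(plane(c,cv2.boxPoints(r),.088))
m=mask(c,95,125,80,roi=(140,180,245,225));k=big(m);a=cv2.approxPolyDP(k,3,True)[:,0];print('chute',a);print(plane(c,a,.072))
for u in [(439,322),(412,308)]: print('gate top',plane(c,[u],.064))
print('rack',plane(c,[(389,328),(434,361),(460,340),(414,304)],.026))
print('tip',plane(c,[(283,283),(297,290)],.012))
print('ball',plane(c,[(323,251)],.018), tri(c,(323,251),d,(330,251)))
im=c['pixels'][180:370,110:490,::-1];im=cv2.resize(im,(760,380),interpolation=cv2.INTER_CUBIC);cv2.imwrite('pics/crop1.png',im)
E
```

```text
[  1 130 216] [105 123 217] [ 11 163 189] [ 60   2 165]
bar ((322.1438293457031, 220.616455078125), (44.94380569458008, 6.203181266784668), 20.556045532226562)
[[ 0.5325  0.0132  0.088 ]
 [ 0.5493  0.0193  0.088 ]
 [ 0.5479 -0.0699  0.088 ]
 [ 0.5317 -0.0747  0.088 ]]
chute [[150 208]
 [221 218]
 [237 197]
 [168 189]
 [164 199]]
[[0.4255 0.2816 0.072 ]
 [0.4695 0.1465 0.072 ]
 [0.5378 0.1621 0.072 ]
 [0.4901 0.2958 0.072 ]
 [0.4608 0.2791 0.072 ]]
gate top [[ 0.4416 -0.296   0.064 ]]
gate top [[ 0.4475 -0.2485  0.064 ]]
rack [[ 0.4239 -0.2229  0.026 ]
 [ 0.3991 -0.3103  0.026 ]
 [ 0.458  -0.329   0.026 ]
 [ 0.4928 -0.2352  0.026 ]]
tip [[ 0.4352 -0.0111  0.012 ]
 [ 0.4331 -0.0419  0.012 ]]
ball [[ 0.5393 -0.0307  0.018 ]] (array([ 0.5443, -0.0277,  0.0131]), np.float64(0.00019381249920066344))
```

View pics/crop1.png

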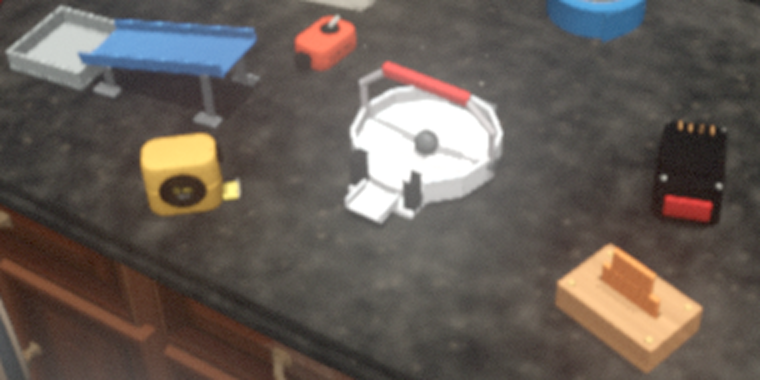

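```bash
python3 inch.py '[[-0.489,-0.568,-0.02,0,0,1.29,1],[-0.489,-0.568,-0.02,0,0,1.29,1],[-0.489,-0.568,-0.02,0,0,1.29,1],[-0.489,-0.568,-0.02,0,0,1.29,1],[-0.489,-0.568,-0.02,0,0,1.29,1],[-0.489,-0.568,-0.02,0,0,1.29,1],[-0.489,-0.568,-0.02,0,0,1.29,1],[-0.489,-0.568,-0.02,0,0,1.29,1],[-0.489,-0.568,-0.02,0,0,1.29,1],[-0.489,-0.568,-0.02,0,0,1.29,1]]' 40
```

```text
time: 1.6
eef_pos: [0.4478, 0.08, 0.2485]
tcp_rot: [0.706, 0.708, 0.001, 0.0]
contact_force: [0.9, 0.4, 0.3]
opening: 1.0
finger_force: 0.0
```

```bash
python3 - <<'E'
from h import *
c=cam('wrist','w1');print(c['xyz'],c['orientation'])
print(proj(c,[(.541,-.029,.086),(.498,.173,.072),(.445,-.272,.064)]))
E
```

```text
[0.4475 0.1644 0.3901] [0.9864 0.0017 0.0012 0.1646]
[[409.9672 323.7304]
 [376.9863 112.5599]
 [315.8366 471.6026]]
```

View pics/w1.png

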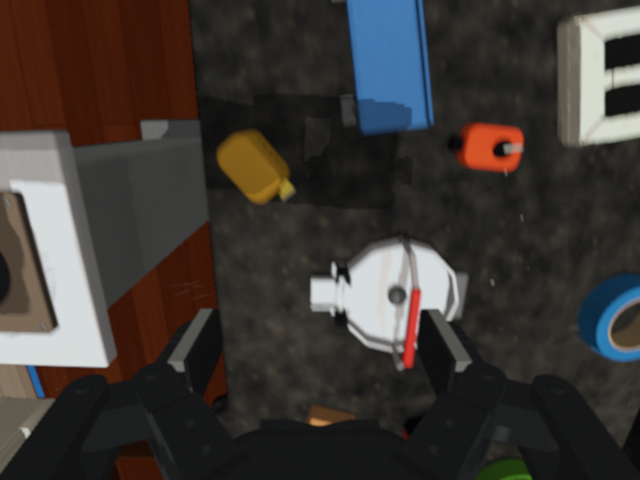

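The wrist view from above the dish shows the chute's high end at (361,132)–(434,126), the ball at (397,295), the spout tip's edge at (311,277–310), the posts at (341,268) and (341,320), and the bar at (413,320).

```bash
python3 - <<'E'
from h import *
c=cam('wrist')
v=cv2.cvtColor(c['pixels'],cv2.COLOR_RGB2HSV)
m=mask(c,98,118,110,60,roi=(330,0,450,150));k=big(m);a=cv2.approxPolyDP(k,4,True)[:,0];print('chute',a.tolist());print(plane(c,a,.072))
m=mask(c,165,8,130,80,roi=(395,270,430,380));r=cv2.minAreaRect(big(m));p=cv2.boxPoints(r);print('bar',r);print(plane(c,p,.092))
print('ballz',plane(c,[(397,295)],.018))
# white spout
w=cv2.inRange(v,(0,0,120),(180,40,255));w[:, :300]=0;w[:,:]=np.where((np.indices(w.shape)[0]>225)&(np.indices(w.shape)[0]<375)&(np.indices(w.shape)[1]<460),w,0)
k=big(w)[:,0];l=k[k[:,0]<330];x0=l[:,0].min();e=l[l[:,0]<=x0+2];print('tip',x0,e[:,1].min(),e[:,1].max());print(plane(c,[(x0,e[:,1].min()),(x0,e[:,1].max())],.013))
b=cv2.inRange(v,(0,0,0),(180,255,60));b[:255]=0;b[335:]=0;b[:,:333]=0;b[:,352:]=0
n,_,st,ce=cv2.connectedComponentsWithStats(b);print(st,ce)
E
```

```text
chute [[341, 0], [356, 119], [426, 110], [418, 0]]
[[0.4693 0.2514 0.072 ]
 [0.4837 0.1601 0.072 ]
 [0.5445 0.1678 0.072 ]
 [0.5311 0.2521 0.072 ]]
bar ((408.8019104003906, 317.54180908203125), (11.886597633361816, 79.76212310791016), 7.883139610290527)
[[ 0.5325 -0.073   0.092 ]
 [ 0.536   0.0178  0.092 ]
 [ 0.5475  0.016   0.092 ]
 [ 0.5451 -0.0752  0.092 ]]
ballz [[ 0.5454 -0.0409  0.018 ]]
tip 307 271 300
[[ 0.4369 -0.0109  0.013 ]
 [ 0.4364 -0.0498  0.013 ]]
[[     0      0    640    480 306603]
 [   333    255     13     20    169]
 [   333    302     19     33    428]] [[319.4611 239.3735]
 [338.8639 262.9349]
 [339.7407 320.9019]]
```

```bash
python3 inch.py '[[-0.34,-0.03,0,0,0,0.25,1],[-0.34,-0.03,0,0,0,0.25,1],[-0.34,-0.03,0,0,0,0.25,1],[-0.34,-0.03,0,0,0,0.25,1],[-0.34,-0.03,0,0,0,0.25,1],[-0.34,-0.03,0,0,0,0.25,1],[-0.34,-0.03,0,0,0,0.25,1]]'
python3 - <<'E'
from h import *
c=cam('wrist','w2');print(c['xyz'],c['orientation'])
print(proj(c,[(.445,-.272,.064)]))
cv2.imwrite('pics/w2c.png',cv2.resize(c['pixels'][200:480,160:480,::-1],(640,560)))
E
```

```text
time: 2.58
eef_pos: [0.4181, -0.259, 0.2479]
tcp_rot: [0.79, 0.614, 0.0, -0.0]
contact_force: [-0.1, 0.3, -0.9]
opening: 1.003
finger_force: 0.0
[ 0.4389 -0.1773  0.3895] [ 0.9788 -0.1224 -0.0204  0.1631]
[[349.3833 220.1275]]
```

View pics/w2c.png

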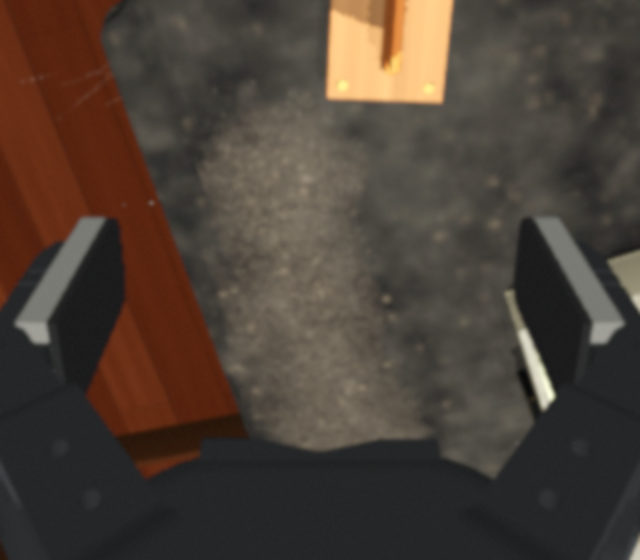

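The crop of the second wrist view shows the rack's lower end at crop (330–450, 0–100) with the orange gate at crop (395,35), so the gate lies above the crop in the full image, near (357,210).

```bash
python3 - <<'E'
from h import *
from plant import ctrl
c=cam('wrist');s=ctrl.get_state();print(s['eef_pos'],c['xyz'])
v=cv2.cvtColor(c['pixels'],cv2.COLOR_RGB2HSV)
print(v[212,352:366].tolist())
print(proj(c,[(.445,-.272,.064)]))
m=mask(c,3,13,150,60,roi=(300,100,420,250));k=big(m);r=cv2.minAreaRect(k);print(r,cv2.contourArea(k));print(plane(c,cv2.boxPoints(r),.064))
w=mask(c,3,24,60,60,roi=(290,80,430,265));r=cv2.minAreaRect(big(w));print('rack',r);p=plane(c,cv2.boxPoints(r),.026);print(p,p.mean(0))
cv2.imwrite('pics/w3c.png',cv2.resize(c['pixels'][110:270,290:430,::-1],(560,640))[:600])
E
```

```text
[ 0.4184 -0.257   0.2478] [ 0.4389 -0.1761  0.3894]
[[13, 169, 137], [12, 189, 128], [12, 198, 125], [12, 196, 130], [12, 194, 151], [13, 187, 192], [14, 180, 220], [14, 177, 229], [14, 175, 230], [14, 163, 230], [15, 141, 235], [16, 126, 246], [16, 122, 252], [16, 122, 254]]
[[349.5441 221.5266]]
((355.9949035644531, 207.57107543945312), (8.620892524719238, 51.297874450683594), 4.085616588592529) 249.0
[[ 0.4428 -0.2834  0.064 ]
 [ 0.4571 -0.235   0.064 ]
 [ 0.4648 -0.2375  0.064 ]
 [ 0.4509 -0.2861  0.064 ]]
rack ((355.7052001953125, 206.51206970214844), (64.65294647216797, 93.8377914428711), 3.3664603233337402)
[[ 0.4068 -0.3092  0.026 ]
 [ 0.4373 -0.211   0.026 ]
 [ 0.501  -0.2309  0.026 ]
 [ 0.4762 -0.3315  0.026 ]] [ 0.4553 -0.2706  0.026 ]
```

View pics/w3c.png

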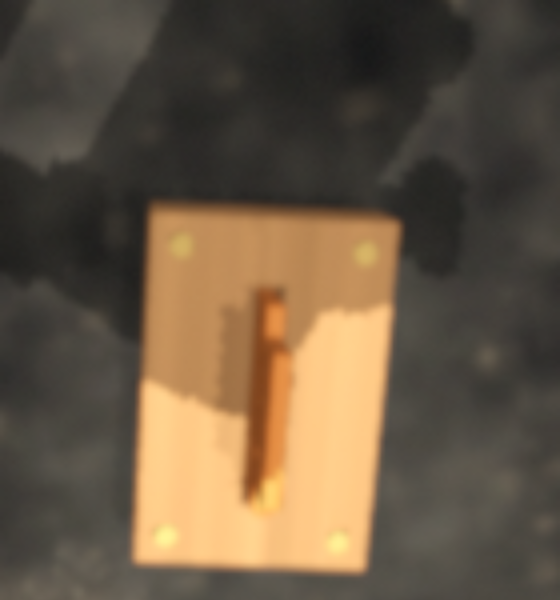

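The crop shows the rack top's corners at crop (152,205), (400,218), (365,572), (135,565), and the gate's tab top as a lighter strip from about (282,347) to (272,480).

```bash
python3 - <<'E'
from h import *
from plant import ctrl
c=cam('wrist');s=ctrl.get_state()
f=lambda L:[(290+x/4-.4,110+y/4-.4) for x,y in L]
def ang(a,b):return np.degrees(np.arctan2(*(b-a)[[1,0]]))
p=plane(c,f([(152,205),(400,218),(365,572),(135,565)]),.026);print(p[:,:2],p.mean(0));print([np.linalg.norm(p[i]-p[i-1]) for i in range(4)],ang(p[3],p[0]),ang(p[2],p[1]))
q=plane(c,f([(180,245),(366,253),(338,541),(165,537)]),.026);print('screws',q.mean(0),ang(q[3],q[0]),ang(q[2],q[1]))
t=plane(c,f([(281,347),(270,482)]),.064);print('tab',t,t.mean(0),np.linalg.norm(t[1]-t[0]),ang(t[1],t[0]))
u=plane(c,f([(272,290),(264,515)]),.043);print('shoulder',u,u.mean(0),np.linalg.norm(u[1]-u[0]),ang(u[1],u[0]))
# scene-camera cross-check
sc=cam('scene');print('scene tab',proj(sc,[t[0],t[1]]), 'side',proj(cam('side'),[t[0],t[1]]))
print('tool',s['eef_pos'],R.from_quat(s['tcp_rot']).as_matrix())
E
```

```text
[[ 0.438  -0.2136]
 [ 0.4995 -0.2323]
 [ 0.4722 -0.3264]
 [ 0.4101 -0.3086]] [ 0.455  -0.2702  0.026 ]
[np.float64(0.09899042968757572), np.float64(0.06426202253784918), np.float64(0.09794718892028834), np.float64(0.06463279039562461)] 73.59312099499626 73.81012534429568
screws [ 0.4547 -0.2706  0.026 ] 73.74162990016045 73.51165889611067
tab [[ 0.4601 -0.2494  0.064 ]
 [ 0.4505 -0.2816  0.064 ]] [ 0.4553 -0.2655  0.064 ] 0.03364668367544548 73.42714560327468
shoulder [[ 0.4623 -0.2394  0.043 ]
 [ 0.4478 -0.297   0.043 ]] [ 0.455  -0.2682  0.043 ] 0.05934221576857911 75.87616554873838
scene tab [[415.8334 303.2289]
 [432.4941 314.7772]] side [[354.2256 288.1348]
 [360.2707 298.7552]]
tool [ 0.4185 -0.2567  0.2479] [[ 0.2432  0.97   -0.0001]
 [ 0.97   -0.2432  0.0008]
 [ 0.0007 -0.0003 -1.    ]]
```

```bash
python3 inch.py '[[-0.0033,0.0384,0,0,0,0.04,0.5],[-0.0033,0.0384,0.05,0,0,0.04,0.5],[-0.0033,0.0384,0.1,0,0,0.04,0.5],[-0.0033,0.0384,0.14,0,0,0.04,0.5],[-0.0033,0.0384,0.16,0,0,0.04,0.5],[-0.0033,0.0384,0.16,0,0,0.04,0.5],[-0.0033,0.0384,0.16,0,0,0.04,0.5]]' 40
python3 - <<'E'
from h import *
c=cam('side');d=cam('scene');a=c['pixels'][230:350,290:430,::-1];b=d['pixels'][250:370,370:510,::-1]
cv2.imwrite('pics/p1.png',cv2.resize(np.hstack([a,b]),(784,336)))
E
```

```text
time: 3.7
eef_pos: [0.4556, -0.2707, 0.0893]
tcp_rot: [0.801, 0.599, 0.0, 0.001]
contact_force: [0.9, -0.1, 0.7]
opening: 0.503
finger_force: 0.0
```

View pics/p1.png

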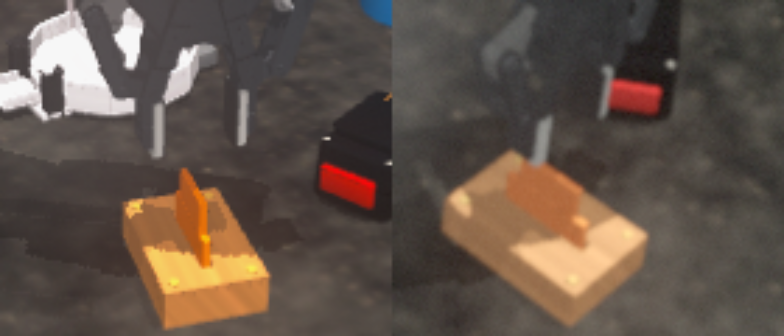

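The pictures show the fingers straddling the gate at crop (155,130) and (243,130), with the tab's top at (187,172) between them. I descend and grip.

```bash
python3 inch.py '[[0,0,0.03,0,0,0,0.5],[0,0,0.053,0,0,0,0.5],[0,0,0.053,0,0,0,0.5],[0,0,0.053,0,0,0,0],[0,0,0.053,0,0,0,0],[0,0,0.053,0,0,0,0],[0,0,0.053,0,0,0,0],[0,0,0.053,0,0,0,0]]' 30
```

```text
time: 4.8
eef_pos: [0.4555, -0.2714, 0.0366]
tcp_rot: [0.801, 0.599, 0.0, 0.001]
contact_force: [-1.0, 1.3, 5.7]
opening: 0.051
finger_force: 32.1
```

```bash
python3 inch.py '[[0,0,-0.02,0,0,0,0],[0,0,-0.05,0,0,0,0],[0.03,0,-0.09,0,0,-0.1,0],[0.07,-0.02,-0.13,0,0,-0.2,0],[0.117,-0.029,-0.16,0,0,-0.285,0],[0.117,-0.029,-0.16,0,0,-0.285,0],[0.117,-0.029,-0.16,0,0,-0.285,0],[0.117,-0.029,-0.16,0,0,-0.285,0]]'
python3 - <<'E'
from h import *
from plant import ctrl
c=cam('wrist','w4');s=ctrl.get_state();print(c['xyz'],s['eef_pos'],s['opening'],s['tcp_rot'],s['dq'])
a=c['pixels'][:,:,::-1];cv2.imwrite('pics/w4c.png',a[20:480,200:520])
E
```

```text
time: 5.8
eef_pos: [0.4593, -0.1507, 0.1936]
tcp_rot: [0.708, 0.706, -0.0, -0.001]
contact_force: [0.2, -0.0, 0.2]
opening: 0.05
finger_force: 31.2
[ 0.46   -0.0665  0.3352] [ 0.4593 -0.1508  0.1936] 0.048431680138183726 [ 0.7084  0.7058 -0.0004 -0.0013] [ 0.0001 -0.0004 -0.0039  0.0004  0.003   0.0006]
```

View pics/w4c.png

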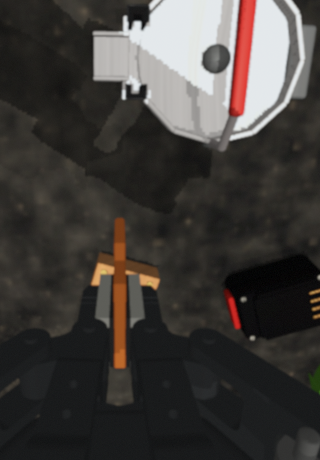

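The crop shows the held gate edge-on at crop column 120, rows 218–367 (full-image column 320). The dish is in full view: posts at crop (135,15) and (133,88), spout tip edge at column 93, ball at (216,58).

```bash
python3 - <<'E'
from h import *
from plant import ctrl
c=cam('wrist')
v=cv2.cvtColor(c['pixels'],cv2.COLOR_RGB2HSV)
# gate
m=mask(c,5,16,120,50,roi=(305,200,335,400));ys,xs=np.nonzero(m);y0=ys.min();print('gate rows',y0,ys.max(),'cols by row',[(y,xs[ys==y].min(),xs[ys==y].max()) for y in range(y0,y0+60,8)])
print('gate far low corner',plane(c,[(xs[ys<y0+6].mean(),y0)],.163))
# bar
m=mask(c,165,8,120,60,roi=(420,0,470,150));r=cv2.minAreaRect(big(m));print('bar',r)
k=big(m)[:,0];
for row in (30,60,90,110):
    q=k[k[:,1]==row][:,0];print(row,q.min(),q.max(),plane(c,[(q.min(),row),(q.max()+1,row)],.092)[:,:2].mean(0))
q=k[k[:,1]==k[:,1].max()];print('bar end',q.mean(0),plane(c,[q.mean(0)],.090))
# ball
b=cv2.inRange(v,(0,0,0),(180,255,115));b[:, :395]=0;b[:,440:]=0;b[:55]=0;b[100:]=0
cc=big(b);print('ball',cv2.minEnclosingCircle(cc),plane(c,[cv2.minEnclosingCircle(cc)[0]],.018))
# posts
d=cv2.inRange(v,(0,0,0),(180,255,45))
print('around posts');
for rr in (20,24,28,32,36,40,96,100,104,108,112,116): print(rr,v[rr,318:356:2,2].tolist())
print('tip',[v[rr,286:302,2].tolist() for rr in (55,70,90)],'col300',v[45:105:2,305,2].tolist())
cv2.imwrite('pics/w5c.png',cv2.resize(c['pixels'][0:140,280:440,::-1],(640,560),interpolation=cv2.INTER_CUBIC))
E
```

```text
gate rows 237 388 cols by row [(237, np.int64(318), np.int64(321)), (245, np.int64(314), np.int64(324)), (253, np.int64(314), np.int64(325)), (261, np.int64(314), np.int64(325)), (269, np.int64(313), np.int64(325)), (277, np.int64(305), np.int64(326)), (285, np.int64(305), np.int64(334)), (293, np.int64(307), np.int64(334))]
gate far low corner [[ 0.4595 -0.1234  0.163 ]]
bar ((442.16094970703125, 67.22850036621094), (16.425437927246094, 137.21270751953125), 6.620776176452637)
30 439 454 [ 0.5398 -0.0102]
60 436 451 [ 0.5395 -0.0276]
90 434 447 [ 0.5392 -0.0457]
110 432 445 [ 0.5391 -0.0581]
bar end [434.5 135. ] [[ 0.5382 -0.0743  0.09  ]]
ball ((415.65789794921875, 78.07894897460938), 14.679734230041504) [[ 0.5408 -0.0301  0.018 ]]
around posts
20 [44, 47, 50, 54, 61, 66, 67, 70, 71, 68, 66, 68, 68, 69, 67, 65, 64, 149, 216]
24 [48, 48, 48, 52, 54, 58, 56, 55, 55, 56, 55, 51, 46, 46, 46, 98, 203, 233, 225]
28 [43, 43, 44, 44, 42, 37, 24, 26, 26, 26, 28, 29, 28, 25, 25, 63, 189, 171, 141]
32 [40, 40, 39, 42, 38, 37, 25, 26, 26, 26, 25, 25, 25, 27, 27, 40, 113, 193, 232]
36 [40, 40, 
[... 409 characters left out ...]
6, 231, 190, 112, 108, 128, 177, 186, 185, 184]
108 [32, 37, 115, 146, 65, 27, 66, 158, 226, 234, 190, 49, 24, 22, 88, 175, 186, 185, 184]
112 [37, 43, 178, 216, 82, 25, 54, 123, 136, 138, 106, 28, 26, 33, 104, 206, 218, 186, 184]
116 [36, 60, 188, 215, 76, 28, 28, 26, 28, 27, 28, 28, 27, 38, 151, 220, 213, 185, 183]
tip [[32, 34, 32, 31, 29, 31, 56, 94, 119, 129, 130, 129, 128, 127, 127, 128], [32, 31, 31, 29, 30, 27, 45, 107, 159, 181, 186, 187, 186, 184, 185, 185], [39, 41, 39, 39, 39, 36, 50, 107, 159, 181, 186, 186, 184, 184, 185, 185]] col300 [43, 31, 37, 134, 180, 129, 174, 187, 187, 187, 187, 188, 187, 187, 187, 187, 187, 186, 186, 186, 186, 187, 187, 187, 187, 176, 179, 159, 69, 35]
```

View pics/w5c.png

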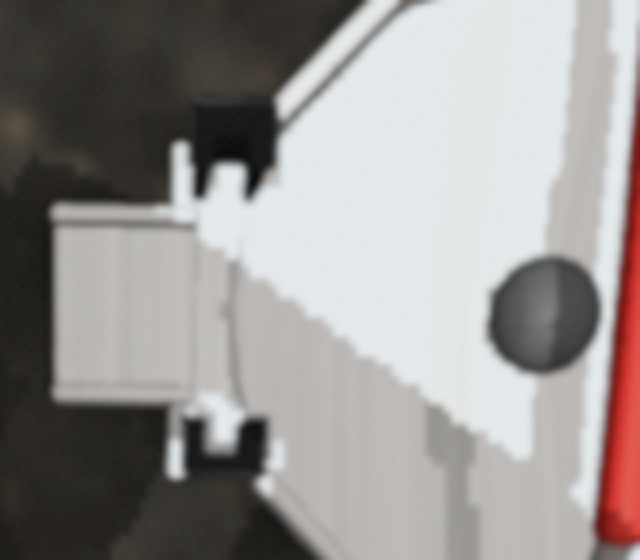

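The enlarged view shows the two guide posts at crop (236,103–200) and (227,415–475), with their slot notches at columns 229 and 221. The spout's sides are at rows 205 and 403.

```bash
python3 - <<'E'
from h import *
c=cam('wrist')
f=lambda L:[(280+x/4-.4,y/4-.4) for x,y in L]
for z in(.034,.041):
    p=plane(c,f([(236,103),(227,475),(229,103),(221.5,475)]),z)[:,:2];print(z,p[:2].mean(0),p[2:].mean(0),p[0]-p[1])
print('slotfloor notch',plane(c,f([(229,165),(221.5,452)]),.034)[:,:2])
t=plane(c,f([(53,205),(53,403)]),.012)[:,:2];print('tip',t,t.mean(0))
t=plane(c,f([(120,205),(120,403)]),.012)[:,:2];print('spout mid',t.mean(0))
# gate columns at two heights: bottom end (row 240) and near body
print(plane(c,[(319.6,238)],.163),plane(c,[(314.,255),(325.5,255)],.163))
E
```

```text
0.034 [ 0.474  -0.0287] [ 0.4728 -0.0287] [0.001  0.0688]
0.041 [ 0.4737 -0.0296] [ 0.4725 -0.0296] [0.001  0.0672]
slotfloor notch [[ 0.4733 -0.0052]
 [ 0.4724 -0.0586]]
tip [[ 0.4373 -0.0083]
 [ 0.4364 -0.0477]] [ 0.4369 -0.028 ]
spout mid [ 0.4512 -0.0281]
[[ 0.4598 -0.1241  0.163 ]] [[ 0.4568 -0.1336  0.163 ]
 [ 0.4629 -0.1336  0.163 ]]
```

```bash
python3 inch.py '[[0.05,0.005,0,0,0,0.01,0],[0.1,0.0122,0,0,0,0.01,0],[0.1228,0.0122,0.02,0,0,0.01,0],[0.1228,0.0122,0.06,0,0,0.01,0],[0.1228,0.0122,0.095,0,0,0.01,0],[0.1228,0.0122,0.108,0,0,0.01,0],[0.1228,0.0122,0.108,0,0,0.01,0],[0.1228,0.0122,0.108,0,0,0.01,0]]'
python3 - <<'E'
from h import *
from plant import ctrl
c=cam('wrist');s=ctrl.get_state();print(s['eef_pos'],s['tcp_rot'],c['xyz'])
d=cam('side');print(proj(c,[(.4724,-.029,.05)]),proj(d,[(.4724,-.029,.04)]))
a=cv2.resize(c['pixels'][150:330,250:430,::-1],(400,400),interpolation=cv2.INTER_CUBIC)
b=cv2.resize(d['pixels'][190:290,260:360,::-1],(400,400),interpolation=cv2.INTER_CUBIC)
cv2.imwrite('pics/p2.png',np.hstack([a,b]))
E
```

```text
time: 6.95
eef_pos: [0.4737, -0.028, 0.0885]
tcp_rot: [0.711, 0.703, 0.001, 0.001]
contact_force: [-0.2, -0.9, -0.2]
opening: 0.054
finger_force: 31.2
[ 0.4738 -0.028   0.0887] [0.7115 0.7027 0.0008 0.0014] [0.4745 0.0564 0.23  ]
[[316.5504 279.6529]] [[301.6133 248.5908]]
```

View pics/p2.png

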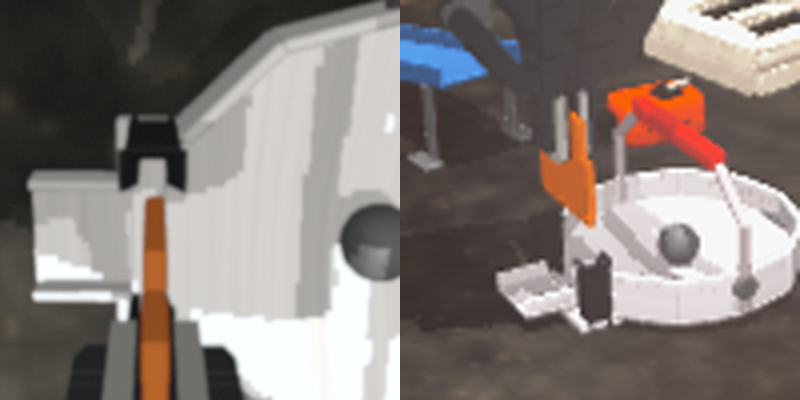

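The left panel shows the gate's lower corner at crop (155,200), just off the notch centre at column 152.5. The side panel shows the gate upright above the slot. I'll refine this numerically.

```bash
python3 - <<'E'
from h import *
from plant import ctrl
c=cam('wrist');s=ctrl.get_state();print(s['eef_pos'],s['tcp_rot'],c['xyz'])
v=cv2.cvtColor(c['pixels'],cv2.COLOR_RGB2HSV)
for r in range(200,262,3): print(r,v[r,298:340,2].tolist() if r<245 else '', (lambda q:(q.min()+298,q.max()+298) if len(q) else '')(np.nonzero((v[r,298:340,1]>130))[0]))
E
```

```text
[ 0.4735 -0.0279  0.0884] [0.7114 0.7028 0.0007 0.0012] [0.4744 0.0565 0.2301]
200 [31, 30, 30, 30, 30, 32, 35, 35, 36, 38, 37, 35, 34, 35, 36, 37, 37, 37, 39, 39, 42, 40, 40, 40, 40, 41, 41, 40, 39, 37, 38, 41, 55, 81, 105, 120, 125, 128, 129, 128, 128, 128] 
203 [30, 30, 28, 48, 87, 122, 136, 138, 134, 121, 96, 60, 33, 45, 72, 91, 98, 97, 98, 97, 98, 97, 96, 96, 96, 95, 86, 64, 38, 39, 71, 104, 120, 125, 127, 128, 129, 128, 128, 129, 134, 147] 
206 [29, 28, 37, 70, 123, 160, 173, 174, 161, 128, 74, 30, 21, 20, 22, 25, 23, 26, 25, 23, 23, 25, 23, 24, 25, 24, 25, 23, 21, 23, 40, 80, 114, 128, 129, 128, 129, 134, 145, 157, 165, 171] 
209 [34, 32, 41, 71, 122, 160, 173, 173, 156, 107, 47, 21, 22, 22, 23, 21, 23, 24, 21, 23, 22, 23, 25, 25, 22, 24, 22, 23, 23, 23, 29, 61, 103, 130, 137, 146, 157, 166, 171, 172, 171, 167] 
212 [37, 38, 44, 72, 122, 159, 172, 166, 138, 84, 35, 22, 21, 23, 21, 23, 22, 22, 22, 22, 24, 23, 26, 23, 22, 22, 23, 23, 20, 22, 24, 39, 82, 119, 141, 156, 166, 168, 166, 163, 160, 160] 
215 [40, 40, 48, 73, 121, 156, 166, 152, 108, 53, 27, 25, 24, 27, 25, 28, 28, 27,
[... 1483 characters left out ...]
1, 172, 173, 173, 173, 174, 174, 174, 173, 172, 172, 184, 202, 210, 211, 210, 203, 185, 165, 153, 149, 148, 144, 143, 142, 145, 156, 167, 171, 172, 173, 176, 187, 203, 209, 209, 208, 208, 210, 211, 212, 212] (np.int64(320), np.int64(321))
242 [172, 172, 173, 173, 173, 174, 174, 173, 172, 172, 174, 186, 203, 210, 211, 207, 190, 159, 141, 140, 141, 141, 141, 141, 141, 147, 172, 198, 208, 210, 211, 210, 210, 211, 212, 212, 211, 210, 210, 211, 212, 213] (np.int64(316), np.int64(322))
245  (np.int64(316), np.int64(322))
248  (np.int64(316), np.int64(322))
251  (np.int64(316), np.int64(323))
254  (np.int64(316), np.int64(323))
257  (np.int64(315), np.int64(323))
260  (np.int64(315), np.int64(323))
```

```bash
python3 - <<'E'
from h import *
c=cam('wrist')
print(plane(c,[(319.2,238.3)],.0583),plane(c,[(318.2,221.5)],.034),plane(c,[(318.2,221.5)],.041),plane(c,[(318.2,203)],.034),plane(c,[(318.2,203)],.041))
E
```

```text
[[ 0.474  -0.0011  0.0583]] [[0.4735 0.0011 0.034 ]] [[0.4736 0.0031 0.041 ]] [[0.4737 0.0122 0.034 ]] [[0.4737 0.0138 0.041 ]]
```

```bash
python3 inch.py '[[0.0004,-0.0006,0.005,0,0,0,0],[0.0004,-0.0006,0.012,0,0,0,0],[0.0004,-0.0006,0.018,0,0,0,0],[0.0004,-0.0006,0.024,0,0,0,0],[0.0004,-0.0006,0.03,0,0,0,0],[0.0004,-0.0006,0.03,0,0,0,0]]'

```

```text
time: 7.9
eef_pos: [0.4721, -0.0272, 0.0566]
tcp_rot: [0.711, 0.703, 0.0, 0.0]
contact_force: [2.6, -0.9, -1.8]
opening: 0.053
finger_force: 31.0
```

```bash
python3 inch.py '[[0,0,0.006,0,0,0,0],[0,0,0.012,0,0,0,0],[0,0,0.017,0,0,0,0],[0,0,0.02,0,0,0,0],[0,0,0.02,0,0,0,0]]'

```

```text
time: 8.52
eef_pos: [0.4719, -0.0271, 0.0367]
tcp_rot: [0.711, 0.703, 0.0, 0.0]
contact_force: [2.0, -0.1, -1.7]
opening: 0.055
finger_force: 31.0
```

```bash
python3 inch.py '[[0,0,0,0,0,0,0.15],[0,0,0,0,0,0,0.3],[0,0,0,0,0,0,0.3],[0,0,-0.02,0,0,0,0.3],[0,0,-0.06,0,0,0,0.3],[-0.03,0,-0.12,0,0,0,0.3],[-0.09,0,-0.18,0,0,0,0.5],[-0.11,0,-0.18,0,0,0,0.5],[-0.11,0,-0.18,0,0,0,0.5],[-0.11,0,-0.18,0,0,0,0.5]]'
python3 - <<'E'
from h import *
c=cam('wrist','w6');print(c['xyz'])
v=cv2.cvtColor(c['pixels'],cv2.COLOR_RGB2HSV)
m=mask(c,5,17,120,50,roi=(280,0,400,200));k=big(m);print('gate',cv2.minAreaRect(k),cv2.boundingRect(k))
r=cv2.minAreaRect(k);print(plane(c,[r[0]],.064))
print('pred',proj(c,[(.4724,-.009,.064),(.4724,-.049,.064),(.4724,-.001,.043),(.4724,-.057,.043)]))
for n,roi in(('side',(285,190,325,275)),('scene',(280,230,330,300))):
    d=cam(n,n+'6');g=big(mask(d,8,17,140,60,roi=roi));print(n,cv2.boundingRect(g),cv2.minAreaRect(g),'pred',proj(d,[(.4724,-.009,.064),(.4724,-.049,.064),(.4724,-.057,.043),(.4724,-.057,.006)]).tolist())
m=mask(c,165,4,120,60,roi=(400,0,480,200));k=big(m);r=cv2.minAreaRect(k);print('bar',r);b=plane(c,cv2.boxPoints(r),.092);print(b[:,:2],b.mean(0))
b=cv2.inRange(v,(0,0,0),(180,255,115));b[:, :390]=0;b[:,445:]=0
n,_,st,ce=cv2.connectedComponentsWithStats(b)
for i in range(1,n):
    if 250<st[i,4]<1500: print('blob',st[i],plane(c,[ce[i]],.018))
E
```

```text
time: 9.78
eef_pos: [0.4698, -0.1364, 0.216]
tcp_rot: [0.711, 0.703, -0.0, -0.001]
contact_force: [0.1, 0.7, -0.6]
opening: 0.5
finger_force: 0.0
[ 0.4713 -0.0523  0.3577]
gate ((321.0, 82.0), (52.0, 8.0), 90.0) (317, 56, 9, 53)
[[ 0.4724 -0.0215  0.064 ]]
pred [[320.8089  64.5851]
 [321.3182 118.7257]
 [320.6482  58.1347]
 [321.3165 128.6683]]
side (295, 236, 13, 26) ((300.4840087890625, 248.41200256347656), (25.670063018798828, 10.82257080078125), 79.69515228271484) pred [[296.879047713667, 235.15393364018712], [305.61609110336684, 242.19763480367095], [307.7663884922991, 252.55986234081251], [308.3349187104693, 267.7964337847101]]Traceback (most recent call last):
  File "<stdin>", line 8, in <module>
  File "h.py", line 28, in big
    cs=cv2.findContours(m,cv2.RETR_EXTERNAL,cv2.CHAIN_APPROX_NONE)[0];return max(cs,key=cv2.contourArea)
                                                                             ~~~^^^^^^^^^^^^^^^^^^^^^^^^
ValueError: max() iterable argument is empty
```

```bash
python3 - <<'E'
from h import *
from plant import ctrl
s=ctrl.get_state();print(s['eef_pos'],s['tcp_rot'],s['qpos'])
c=cam('wrist')
v=cv2.cvtColor(c['pixels'],cv2.COLOR_RGB2HSV)
for r in range(48,136,4):
    q=np.nonzero((v[r,305:340,1]>90))[0]+305;print(r,v[r,321].tolist(),(q.min(),q.max()) if len(q) else '')
m=mask(c,165,4,120,60,roi=(400,0,480,200));k=big(m);r=cv2.minAreaRect(k);print('bar',r);b=plane(c,cv2.boxPoints(r),.092);print(b[:,:2],b.mean(0))
b=cv2.inRange(v,(0,0,0),(180,255,115));b[:, :390]=0;b[:,445:]=0
n,_,st,ce=cv2.connectedComponentsWithStats(b)
for i in range(1,n):
    if 250<st[i,4]<1500: print('blob',st[i],plane(c,[ce[i]],.018))
m=mask(c,98,118,110,60,roi=(300,0,480,100))
print('chute px',m.sum()/255)
E
```

```text
[ 0.4698 -0.1358  0.2155] [ 0.7109  0.7033 -0.0003 -0.0014] [-0.4892 -0.1167  2.0371  0.0002  1.224  -0.4786]
48 [21, 40, 82] 
52 [15, 7, 69] 
56 [7, 129, 71] (np.int64(320), np.int64(324))
60 [16, 166, 230] (np.int64(317), np.int64(326))
64 [13, 183, 210] (np.int64(317), np.int64(325))
68 [14, 179, 221] (np.int64(317), np.int64(324))
72 [14, 180, 221] (np.int64(318), np.int64(324))
76 [14, 181, 221] (np.int64(319), np.int64(324))
80 [14, 181, 221] (np.int64(319), np.int64(324))
84 [14, 181, 220] (np.int64(319), np.int64(323))
88 [14, 180, 221] (np.int64(319), np.int64(323))
92 [14, 180, 220] (np.int64(319), np.int64(323))
96 [14, 180, 221] (np.int64(319), np.int64(323))
100 [20, 141, 250] (np.int64(319), np.int64(323))
104 [21, 138, 253] (np.int64(319), np.int64(323))
108 [21, 137, 253] (np.int64(319), np.int64(324))
112 [21, 138, 253] (np.int64(319), np.int64(324))
116 [20, 145, 252] (np.int64(319), np.int64(324))
120 [21, 139, 252] (np.int64(320), np.int64(323))
124 [21, 139, 253] (np.int64(317), np.int64(323))
128 [13, 79, 203] 
132 [0, 5, 51] 
bar ((414.91973876953125, 88.36646270751953), (14.16079330444336, 131.96624755859375), 4.830420017242432)
[[ 0.5325 -0.0738]
 [ 0.5351  0.0141]
 [ 0.5448  0.0134]
 [ 0.5431 -0.0747]] [ 0.5389 -0.0302  0.092 ]
blob [420   0  25  20 395] [[0.5697 0.0436 0.018 ]]
blob [390  86  18  25 268] [[ 0.5438 -0.0309  0.018 ]]
chute px 0.0
```

```bash
python3 inch.py '[[0.06,0.028,0,0,0,0,0.5],[0.12,0.028,0,0,0,0,0.5],[0.18,0.028,0,0,0,0,0.5],[0.226,0.028,0,0,0,0,0.5],[0.226,0.028,0,0,0,0,0.5],[0.226,0.028,0,0,0,0,0.5],[0.226,0.028,0,0,0,0,0.5]]'
python3 - <<'E'
from h import *
from plant import ctrl
c=cam('wrist','w7');print(c['xyz'],ctrl.get_state()['eef_pos'])
m=mask(c,96,120,90,50,roi=(150,0,500,350));k=big(m);a=cv2.approxPolyDP(k,2.5,True)[:,0];print(a.tolist(),cv2.boundingRect(k))
print(plane(c,a,.072)[:,:2])
print(proj(c,[(.505,.155,.072)]))
r=cv2.boundingRect(k);ymax=r[1]+r[3]
for y in range(ymax-80,ymax+1,8):
    q=np.nonzero(m[y])[0];print(y,q.min() if len(q) else '',q.max() if len(q) else '')
for x in range(r[0]+10,r[0]+r[2]-5,8):
    q=np.nonzero(m[:,x])[0];print('col',x,q.max())
E
```

```text
time: 10.85
eef_pos: [0.5012, 0.0877, 0.2167]
tcp_rot: [0.712, 0.702, -0.0, -0.0]
contact_force: [0.2, -0.5, -0.3]
opening: 0.502
finger_force: 0.0
[0.5025 0.1721 0.3583] [0.5013 0.0876 0.2168]
[[277, 0], [296, 138], [301, 140], [373, 128], [376, 123], [361, 0]] (277, 0, 100, 141)
[[0.473  0.2575]
 [0.4837 0.1605]
 [0.4876 0.1589]
 [0.5447 0.1674]
 [0.547  0.1712]
 [0.5335 0.2567]]
[[322.8483 144.6827]]
61 285 368
69 286 369
77 287 370
85 288 371
93 289 371
101 291 372
109 292 373
117 293 375
125 294 375
133 295 348
141  
col 287 80
col 295 136
col 303 139
col 311 138
col 319 137
col 327 136
col 335 134
col 343 133
col 351 132
col 359 131
col 367 130
```

```bash
python3 inch.py '[[-0.06,0.02,0,0,0,0,0.5],[-0.1171,0.0395,0,0,0,0,0.5],[-0.1171,0.0395,0.03,0,0,0,0.4],[-0.1171,0.0395,0.07,0,0,0,0.4],[-0.1171,0.0395,0.1,0,0,0,0.4],[-0.1171,0.0395,0.1,0,0,0,0.4],[-0.1171,0.0395,0.1,0,0,0,0.4]]' 20
python3 - <<'E'
from h import *
from plant import ctrl
s=ctrl.get_state();print(s['eef_pos'],s['tcp_rot'])
c=cam('wrist','w8')
v=cv2.cvtColor(c['pixels'],cv2.COLOR_RGB2HSV)
m=mask(c,165,6,120,50,roi=(250,100,400,480));k=big(m);print(cv2.boundingRect(k))
for y in range(k[:,0,1].min()+4,k[:,0,1].max(),12):
    q=k[k[:,0,1]==y][:,0,0]; print(y,q.min(),q.max(),plane(c,[((q.min()+q.max())/2,y)],.092)[0,:2])
E
```

```text
time: 11.78
eef_pos: [0.5402, -0.0298, 0.1184]
tcp_rot: [0.712, 0.702, 0.001, 0.001]
contact_force: [0.7, -0.4, 0.8]
opening: 0.399
finger_force: 0.0
[ 0.5402 -0.0298  0.1184] [0.7117 0.7025 0.0005 0.0009]
(311, 205, 20, 150)
209 312 329 [0.5415 0.0136]
221 312 329 [0.5415 0.0074]
233 311 330 [0.5414 0.0011]
245 311 329 [ 0.5411 -0.0054]
257 313 328 [ 0.5413 -0.012 ]
269 313 328 [ 0.5412 -0.0188]
281 313 327 [ 0.5409 -0.0258]
293 313 328 [ 0.541  -0.0329]
305 313 327 [ 0.5407 -0.0403]
317 312 328 [ 0.5406 -0.0478]
329 313 326 [ 0.5402 -0.0556]
341 311 329 [ 0.5404 -0.0636]
353 312 327 [ 0.54   -0.0719]
```

```bash
python3 inch.py '[[0,0,0.02,0,0,0,0.4],[0,0,0.04,0,0,0,0.4],[0,0,0.051,0,0,0,0.35],[0,0,0.051,0,0,0,0.25],[0,0,0.051,0,0,0,0.19],[0,0,0.051,0,0,0,0.15],[0,0,0.051,0,0,0,0.12],[0,0,0.051,0,0,0,0.1],[0,0,0.051,0,0,0,0.05],[0,0,0.051,0,0,0,0]]' 20
python3 inch.py '[[0,0,0,0,0,0,0],[0,0,0,0,0,0,0],[0,0,0,0,0,0,0]]' 80
```

```text
time: 13.08
eef_pos: [0.5405, -0.0291, 0.067]
tcp_rot: [0.711, 0.703, 0.001, 0.001]
contact_force: [2.7, 1.1, 5.1]
opening: 0.108
finger_force: 21.3
time: 13.45
eef_pos: [0.5405, -0.0292, 0.0672]
tcp_rot: [0.711, 0.703, 0.001, 0.001]
contact_force: [1.9, 1.3, 5.4]
opening: 0.103
finger_force: 78.7
```

```bash
python3 inch.py '[[0,0,-0.002,0,0,0,0],[0,0,-0.006,0,0,0,0],[0,0,-0.013,0,0,0,0],[0,0,-0.022,0,0,0,0],[0,0,-0.032,0,0,0,0],[0,0,-0.042,0,0,0,0],[0,0,-0.051,0,0,0,0],[0,0,-0.057,0,0,0,0],[0,0,-0.06,0,0,0,0],[0,0,-0.06,0,0,0,0]]'
cat > chk.py <<'E'
from h import *
from plant import ctrl
s=ctrl.get_state();print(s['time'],s['eef_pos'],s['tcp_rot'],s['contact_force'],s['finger_force'])
T=np.array(s['eef_pos']);Q=R.from_quat(s['tcp_rot'])
# dish frame in tool at grip: dish x = -tool y, dish y = -tool x ; origin 67 mm along tool z
P=lambda x,y,z:T+Q.apply([-y,-x,.067-z])
c=cam('wrist');v=cv2.cvtColor(c['pixels'],cv2.COLOR_RGB2HSV)
bp=proj(c,[P(0,0,.018)])[0];print('ball pred px',bp)
g=proj(c,[P(68,y,.0) if 0 else P(.068,y,z) for y,z in((.028,.043),(-.028,.043),(.02,.064))]);print('gate pred',g.tolist())
for n in('side','scene'):
    d=cam(n);p=proj(d,[P(0,0,.018)])[0]
    hv=cv2.cvtColor(d['pixels'],cv2.COLOR_RGB2HSV);x,y=map(int,p.round());w=hv[y-18:y+19,x-18:x+19]
    b=cv2.inRange(w,(0,0,0),(180,70,115));nn,_,st,ce=cv2.connectedComponentsWithStats(b)
    print(n,'ball pred',p,[(st[i,4],(ce[i]+[x-18,y-18]).round(1).tolist()) for i in range(1,nn) if st[i,4]>25])
    gp=proj(d,[P(.068,0,.03)])[0];x,y=map(int,gp.round());k=mask(d,8,22,110,50,roi=(x-22,y-25,x+22,y+25))
    if k.any(): print(n,'gate',cv2.boundingRect(big(k)),'pred',np.r_[proj(d,[P(.068,.02,.064),P(.068,-.02,.064),P(.068,.028,.043),P(.068,-.028,.043)])].round(1).tolist())
E
python3 chk.py
```

```text
time: 14.7
eef_pos: [0.5393, -0.029, 0.1261]
tcp_rot: [0.711, 0.703, 0.0, 0.0]
contact_force: [0.7, -0.2, -5.3]
opening: 0.099
finger_force: 78.0
14.7 [ 0.5393 -0.029   0.1261] [0.7113 0.7028 0.     0.0001] [ 0.7365 -0.2354 -5.2771] 77.95181035995483
ball pred px [318.9806 270.6846]
gate pred [[198.02345077708878, 334.04394237619414], [185.19234772044274, 239.78701886533005], [182.4331734344107, 344.54334415981134]]
side ball pred [328.0434 225.9899] [(np.int32(32), [322.9, 208.5]), (np.int32(75), [327.7, 227.2])]
side gate (293, 211, 14, 30) pred [[303.8, 216.3], [295.1, 209.9], [306.0, 227.1], [293.9, 217.7]]
scene ball pred [322.0187 225.7248] [(np.int32(49), [320.0, 227.4])]
scene gate (285, 224, 30, 31) pred [[310.5, 229.5], [290.5, 221.8], [314.7, 240.8], [287.1, 230.0]]
```

```bash
python3 inch.py '[[0.001,0,-0.003,0,0,0.014,0],[0.0044,-0.001,-0.009,0,0,0.057,0],[0.0104,-0.001,-0.016,0,0,0.135,0],[0.018,-0.002,-0.023,0,0,0.234,0],[0.0275,-0.003,-0.029,0,0,0.355,0],[0.037,-0.005,-0.033,0,0,0.476,0],[0.0446,-0.006,-0.035,0,0,0.575,0],[0.0506,-0.007,-0.036,0,0,0.653,0],[0.054,-0.007,-0.036,0,0,0.696,0],[0.055,-0.007,-0.036,0,0,0.71,0]]'
python3 chk.py
python3 - <<'E'
from h import *
from plant import ctrl
s=ctrl.get_state();Q=R.from_quat(s['tcp_rot']);print(Q.inv().apply(np.array([.5266,.0819,.1625])-s['eef_pos']))
x=Q.apply([0,-1,0]);print('spout heading',np.degrees(np.arctan2(x[1],x[0])))
E
```

```text
time: 16.1
eef_pos: [0.5329, 0.0264, 0.162]
tcp_rot: [0.911, 0.412, -0.0, -0.0]
contact_force: [0.0, 0.9, -5.1]
opening: 0.097
finger_force: 78.0
16.1 [0.5329 0.0264 0.162 ] [ 0.9113  0.4117 -0.0001 -0.    ] [ 0.0496  0.924  -5.0558] 77.96063303947449
ball pred px [319.759  270.5983]
gate pred [[198.81908552662168, 334.00590467192825], [186.0701642554821, 239.6852862129309], [183.3368981929409, 344.49279110494996]]
side ball pred [312.7126 203.3787] [(np.int32(42), [299.0, 186.9]), (np.int32(80), [312.4, 204.2])]
side gate (278, 180, 10, 23) pred [[279.8, 185.5], [284.7, 179.6], [279.4, 195.8], [286.2, 187.2]]
scene ball pred [293.5817 202.1232] [(np.int32(95), [292.9, 203.0])]
scene gate (250, 182, 9, 29) pred [[256.9, 194.0], [251.9, 181.4], [258.8, 206.6], [251.9, 188.8]]
[ 0.0377 -0.0417 -0.0005]
spout heading 138.65110174170306
```

```bash
python3 inch.py '[[0.0008,-0.0008,0,0,0,0.014,0],[0.003,-0.0033,0,0,0,0.057,0],[0.0072,-0.0079,0,0,0,0.136,0],[0.0124,-0.0138,0,0,0,0.236,0],[0.0188,-0.0208,0,0,0,0.358,0],[0.0253,-0.0279,0,0,0,0.48,0],[0.0305,-0.0338,0,0,0,0.58,0],[0.0347,-0.0384,0,0,0,0.659,0],[0.037,-0.0409,0,0,0,0.702,0],[0.0377,-0.0417,0,0,0,0.716,0]]'
python3 inch.py '[[0,0,0,0,0,0,0],[0,0,0,0,0,0,0],[0,0,0,0,0,0,0],[0,0,0,0,0,0,0]]'
python3 chk.py
python3 - <<'E'
from h import *
from plant import ctrl
s=ctrl.get_state();Q=R.from_quat(s['tcp_rot']);T=np.array(s['eef_pos']);x=Q.apply([0,-1,0]);print('spout heading',np.degrees(np.arctan2(x[1],x[0])),'tip',T+Q.apply([0,-.104,.055]),s['dq'])
c=cam('scene','s9');m=mask(c,95,122,70,50,roi=(130,170,260,230));k=big(m);print(cv2.approxPolyDP(k,3,True)[:,0].tolist(),proj(c,[T+Q.apply([0,-.104,.055]),(.513,.185,.072)]))
E
```

```text
time: 17.5
eef_pos: [0.5265, 0.082, 0.162]
tcp_rot: [0.998, 0.066, -0.0, 0.0]
contact_force: [0.7, -0.4, -5.9]
opening: 0.099
finger_force: 78.0
time: 18.0
eef_pos: [0.5266, 0.0819, 0.162]
tcp_rot: [0.998, 0.066, 0.0, 0.0]
contact_force: [0.1, -0.1, -5.3]
opening: 0.098
finger_force: 78.0
18.0 [0.5266 0.0819 0.162 ] [0.9978 0.0663 0.     0.    ] [ 0.1457 -0.0544 -5.2889] 77.96033263206482
ball pred px [320.3275 270.1018]
gate pred [[199.2902334963404, 333.5467538561593], [186.602305825077, 239.03879927551233], [183.8525135979983, 343.9669058750581]]
side ball pred [298.821  196.4942] [(np.int32(51), [293.5, 183.0]), (np.int32(64), [297.8, 197.2]), (np.int32(42), [310.6, 212.8])]
side gate (275, 175, 18, 18) pred [[274.7, 172.6], [288.7, 169.2], [272.5, 181.7], [291.8, 176.8]]
scene ball pred [266.2083 194.7242] [(np.int32(84), [264.5, 195.5])]
scene gate (223, 160, 18, 31) pred [[225.5, 171.0], [236.8, 160.0], [224.5, 183.1], [240.0, 167.5]]
spout heading 97.60634098305421 tip [0.5128 0.185  0.107 ] [-0.0002 -0.0009  0.0005  0.0001  0.0011  0.0114]
[[150, 207], [154, 212], [216, 218], [228, 209], [218, 202], [217, 194], [168, 189], [168, 194]] [[217.3693 184.8518]
 [219.5458 199.9237]]
```

```bash
python3 - <<'E'
from h import *
d=cam('side');v=cv2.cvtColor(d['pixels'],cv2.COLOR_RGB2HSV)
for y in range(164,198,3): print(y,[tuple(int(t) for t in v[y,x]) for x in range(272,296,4)])
# dish triangulation: spout-tip / rim level via red bar & gate in both fixed views
c=cam('scene');a=mask(c,6,24,90,40,roi=(215,150,250,200));print(cv2.boundingRect(big(a)))
b=mask(d,4,24,90,30,roi=(262,155,300,205));print(cv2.boundingRect(big(b)))
w=cam('wrist');g=mask(w,5,24,90,40,roi=(140,180,260,400));print('wrist gate',cv2.boundingRect(big(g)),cv2.minAreaRect(big(g)))
E
```

```text
164 [(8, 45, 85), (9, 42, 84), (12, 40, 83), (13, 37, 83), (12, 40, 83), (11, 34, 83)]
167 [(12, 43, 89), (12, 47, 93), (11, 38, 94), (13, 40, 89), (12, 37, 89), (3, 99, 131)]
170 [(13, 40, 90), (12, 42, 92), (4, 113, 122), (1, 179, 187), (2, 206, 245), (1, 187, 203)]
173 [(7, 39, 86), (12, 211, 230), (2, 130, 186), (1, 187, 200), (1, 185, 201), (2, 132, 149)]
176 [(9, 40, 89), (12, 211, 220), (0, 22, 172), (11, 205, 218), (12, 209, 223), (14, 22, 125)]
179 [(10, 40, 95), (3, 39, 178), (11, 199, 218), (13, 217, 233), (12, 211, 228), (9, 107, 110)]
182 [(11, 192, 212), (178, 20, 163), (12, 214, 225), (12, 211, 224), (12, 211, 224), (8, 40, 76)]
185 [(2, 23, 178), (11, 205, 214), (12, 208, 218), (12, 211, 224), (12, 208, 224), (5, 38, 74)]
188 [(0, 20, 166), (11, 207, 214), (12, 213, 225), (12, 211, 224), (12, 209, 223), (6, 35, 73)]
191 [(178, 21, 168), (11, 192, 179), (12, 216, 229), (0, 0, 247), (0, 8, 226), (173, 10, 226)]
194 [(178, 21, 171), (5, 19, 173), (178, 14, 213), (0, 0, 247), (0, 12, 193), (0, 9, 225)]
197 [(178, 23, 170), (3, 15, 174), (0, 13, 175), (0, 13, 211), (0, 13, 179), (0, 14, 188)]
(222, 160, 19, 33)
(275, 174, 18, 20)
wrist gate (168, 231, 51, 113) ((192.03738403320312, 286.41455078125), (110.69519805908203, 47.253414154052734), 82.64761352539062)
```

```bash
python3 -c "
from plant import ctrl
print(ctrl.sign_off())"
```

```text
the job is handed in; nothing more can be done
None
```

I handed the job in at about 18 s of the 61 s: the gate is seated in the slot, and the arm is holding the dish steady and level. The ball is within about 3 mm of the middle, and the spout tip is roughly 35 mm above the chute mouth, pointing down the chute by my camera measurements. The bystanders' positions were not re-measured, and the hand-in returned no verdict.

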